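# Lock the stage insert and hold the contact gauge on its test spot

## Robot

A 6-joint arm with a two-finger parallel gripper is mounted at the origin on the work surface. World frame = base frame: x ahead of the robot, y to its left, z up, the work surface at z = 0. Lengths are in m, angles in degrees, forces in N, time in s.
With the tool pointing down it reaches from about 0.3 to 0.75 m from the base axis. Payload 8.5 kg.
Tool frame: the origin (TCP) lies at the very end of the fingers, on their centre line; the grasp point (between the pads) lies 19 mm behind it; z points along the fingers, y is the line along which they close (so a half turn about z gives the same grasp; the last joint's range is limited). The gripper opens to 85 mm and grips with 20 to 120 N. Pads are 22 mm wide; open, the fingers measure 114 mm over their backs; the gripper's body (76 mm by 85 mm) begins 54 mm behind the grasp point. The pads swing forward as they close: fully open they stand 13 mm farther back than shut.
Start: joints at [-88.138, 21.807, 74.336, -0, 83.858, -12.336], TCP at [0.135, -0.533, 0.231] pointing down, gripper open.
Joint ranges: [-178.18, 178.18], [-50.72, 133.34], [12.68, 142.11], [-81.47, 261.47], [9.98, 163.14], [-165.26, 165.26]. Speed limits (degrees/s): [136.94, 136.94, 180, 180, 180, 180].

## Interface

Orientations are given as a 3x3 rotation matrix whose columns are the frame's x, y, z axes.
In Python, from rig import observe, cams, ticket gives the robot as it stands.
- The arm moves only by the tool move_arm, never from a script. Its arguments are lists of equal length, an entry for each row: "jaw": the finger opening in cm, from 0 to 8.54; "dp": the shift along the tool's x, y, z in cm, a list of three; "turn": the turn, a rotation vector about the tool's x, y, z in rad, a list of three. In form: {"jaw": [jaw, ...], "dp": [[tx, ty, tz], ...], "turn": [[wx, wy, wz], ...]}. A call has 1 to 12 rows; each row shifts and turns the commanded pose from where the row before left it, along the tool's axes as they then stand; what a row does not reach is not made up. A row lasts 1/12 s, in which the tool goes at most 41.7 mm and 7.16 degrees, less where a joint would pass 70% of its speed; a pose out of reach is approached as far as the arm can. A call is refused whole if a number of a shift passes 4.17 or a number of a turn 0.125, either way. A call with a gripper value outside its range is refused whole. The fingers move at their own pace and stop on an object; "force" is the grip in N (left out, the last holds). Time passes only in rows, so rows that do not move let the fingers close. It gives the time, the measured TCP pose, the force, the opening and the grip force at its end, in the units of the state.
- observe(): the state, without advancing time (a new reading comes with each control period).
- cams.get_image(name): name is "scene" or "top" or "wrist"; returns (picture, depth): 480x640x3 uint8, red, green, blue; 480x640 float32, m along the optical axis (not along the pixel's ray), 0 where there is no reading.
- cams.calibration(name): a dict with "vertical_fov" (degrees; the focal length in pixels is half the picture's height over the tangent of half this angle, whatever the lens; pixels are square), "cx", "cy" (the principal point, pixels), "k1" (the pictures are not rectified: a ray, as slopes to the right and down, at radius r is drawn at 1 + k1 r^2 times it, then the intrinsics apply), "view" (4x4, takes a point from world to camera coordinates); the wrist camera has in their place "tool_from_camera" (4x4, takes a point from camera to tool coordinates, whose origin is the TCP and whose axes are the flange's). Camera axes: x right, y up, looking along -z (the intrinsics and any distortion apply to the point x, -y, -z); pixel columns grow to the right and rows downward; lengths in m; the calibration is good to about 2 mm. A picture is of the moment at which its call begins: read the wrist's pose just before it. calibration takes no time and is no camera call.
- ticket.close_job(): hands the job in; it is judged then, once.
Trained networks look in the newest picture that a camera, given by its name, has taken for a name from the list of things; names that differ only in an ending like _2 or _b are one class to them, and where a whole thing is asked for, a point or a joint stands for the part that bears it (a point fixed in the world has none). Each returns a list of dicts, best first, with "p" (0 to 1); they miss things now and then, are a little off and sometimes report something else, mostly with a low value. They report only what shows in the picture. A call takes as long as a camera call. They do not tell look-alikes from the thing itself.
- cams.spot_in(camera, query): "box" ([centre column, centre row, width, height] as shares, 0 to 1, of the picture: columns of its width, rows of its height, round what is visible of it).
- cams.outline_of(camera, query): "mask" (480x640 bool, what is visible of it) and "box" ([centre column, centre row, width, height] as shares, 0 to 1, of the picture: columns of its width, rows of its height, round what is visible of it).
- cams.mark_of(camera, query): "location" ([column, row] as shares, 0 to 1, of the picture: columns of its width, rows of its height: a listed point, or the origin of a listed thing).
The state is a dict: "time_s": time; "q": joint angles; "qvel": joint speeds; "joint_efforts": joint torques, N m; "position": TCP position; "tool_rot": TCP orientation; "ft_force": force on the tool from outside, world axes, zero at the start; "wrist_torque": the same for the moment, N m; "grip_width": finger opening in m; "gripper_force": force on a finger pad.
Only numpy, scipy, OpenCV 4.12 (cv2) and the standard library are available. Lean on these libraries where they do the work, as an engineer would, in place of code of your own. Each camera call takes 0.05 s, during which the arm holds its last target. There are 200 camera calls.

## Task

First turn the lock collar of the microscope stage by its upright tab until the tab lines up with the white lock mark on the stage. Then lift the plunger gauge out of the tool rack, hold it upright and press its tip gently onto the centre of the small engraved circle on the steel insert, so that the sprung plunger is pushed in about half of its 16 mm travel and never hard against its stop. Keep it steady there for at least two seconds and finish while still holding it so, with the other things on the bench left where they were.

Things in the scene. Friction and masses are not known exactly. Their poses are not given: they have to be found in the camera images.
- collar_centre (a point): Point on the vertical turning axis of the lock collar, on the flat top of the stage (45 mm above the bench). The stage is a black plate unit 230 x 220 mm, 45 mm high, fixed to the bench, its position and yaw differ each time; the point's x axis is the stage's 230 mm direction. The collar is an aluminium ring, outer radius 60, inner radius 44 mm, 46 to 59 mm above the bench.
- collar (a joint): Turn of the lock collar in rad: 0 is fully open, grows anticlockwise seen from above; locked (tab at the mark) at 1.10; it can turn on to an end stop at 1.40, which is past the mark. Stiff: stays where it is left (about 1.5 N at the tab to turn it).
- tab (a point): Centre of the collar's upright aluminium tab, 69 mm from the turning axis, 67 mm above the bench: a plate 30 mm long radially (54 to 84 mm from the axis), 10 mm thick along the direction of turning, its top 82 mm above the bench. The point turns with the collar.
- lock_mark (a point): Middle of the white lock mark, a radial line 20 mm long and 4 mm wide on the stage top, 101 mm from the turning axis. Locked means that the tab points along it.
- insert: Round steel insert disc of 85 mm diameter lying within the collar, fixed, concentric with it; origin on the axis 45 mm above the bench; its flat top is 53.5 mm above the bench. A small glass window lies near its middle. Its x axis points to the engraved circle; its yaw is different each time.
- spot (a point): Centre of the engraved circle (12 mm across, with a centre dot) on the top of the steel insert, 26 mm from the insert's axis, 53.5 mm above the bench: the place to touch. Rigid.
- gauge: Plunger gauge, 0.15 kg, loose, standing upright in one of the two holes of the tool rack (which hole differs). Origin at the centre of its grey barrel, 26 (its x) x 22 (its y) x 80 mm (its z, upwards); the barrel carries a small round button, 4 mm high, on top. Below the barrel a steel stem of 12 mm diameter and 24 mm length, then the plunger. At the start the barrel's centre is 100 mm above the bench and its lower end rests on the rack's top.
- plunger (a joint): How far the plunger (7 mm diameter, round end) is pushed into the stem, in m: 0 free, 0.016 fully in. Spring: about 1 N to begin to move, then 0.25 N per mm (3 N at half way).
- tip (a point): The lowest point of the plunger's round end, on the gauge's axis; 87 mm below the barrel's centre when the plunger is free.
- rack: Tool rack, a white block 130 (its x) x 60 x 60 mm high, fixed; origin at the centre of its underside. Two through holes of 15 mm diameter, 32 mm either side of its centre along its x; one holds the gauge, the other the screwdriver.
- stage: The black stage unit; origin at the centre of its underside, on the bench; a white drive motor box 24 mm high sits at its +y side, top below the stage top.
- driver: Short screwdriver with round black handle (23 mm across, 70 mm high), standing in the other rack hole; origin 40 mm above the rack's top. Leave alone.
- cap: Grey lens cap, 28 mm across, 15 mm high, lying on the far left corner of the stage; origin under its centre. Leave alone.
- objective: Steel objective lens, 33 mm across, 47 mm high, standing; origin under its centre. Leave alone.
- oil: Small amber bottle, 32 mm across, 62 mm high; origin under its centre. Leave alone.
- dish: Clear dish, 90 mm across, 16 mm high; origin under its centre. Leave alone.
- beaker: Glass beaker 70 mm across, 85 mm high; origin under its centre. Leave alone.
Not all that is in view belongs to the job. What is shaped like the gauge but green or orange is not meant.

How it is judged:
By the outcome, as a careful person would: the job done as asked, in the order asked, and still so for the second after the job is handed in, while the arm keeps its last pose, push and grip.
It also fails if it takes over 64 s, if anything falls off the work surface, if the arm or the gripper's body presses on something with over 40 N, if the wrist force passes 120 N, or if a joint passes its speed limit or range.

## Working session

There is one attempt and no reset: what is moved stays moved. The work goes in short steps, Python scripts to look and compute and a tool call to move; the robot and the scene stay as the last step left them, time stands still between calls to the robot, and variables do not carry over. Pictures are saved under pics/ and viewed, at most 10 in all, crops included, and the job is handed in when it is done.

Besides the shell and the picture viewer there is one more tool, called after "Call:" as name(argument=value, ...), one argument or row to a line, values as JSON. move_arm: Moves the arm, as the interface text tells. Its arguments: {"type":"object","properties":{"jaw":{"type":"array","items":{"type":"number"}},"dp":{"type":"array","items":{"type":"array","items":{"type":"number"}}},"turn":{"type":"array","items":{"type":"array","items":{"type":"number"}}},"force":{"type":"number"}},"required":["jaw","dp","turn"]}

```bash
mkdir -p pics; ls; cat > h.py <<'E'
import numpy as np, cv2
from rig import observe, cams, ticket
def save(n,img): cv2.imwrite('pics/'+n+'.png',cv2.cvtColor(img,cv2.COLOR_RGB2BGR))
def cal(name,st=None):
    c=cams.calibration(name); f=240/np.tan(np.radians(c['vertical_fov'])/2)
    K=np.array([[f,0,c['cx']],[0,f,c['cy']],[0,0,1]]); 
    if name=='wrist':
        st=st or observe(); T=np.eye(4);T[:3,:3]=st['tool_rot'];T[:3,3]=st['position']
        W=T@np.array(c['tool_from_camera'])
    else: W=np.linalg.inv(np.array(c['view']))
    return K,c['k1'],W
def undist(K,k1,uv):
    d=(np.atleast_2d(uv).astype(float)-[K[0,2],K[1,2]])/K[0,0]; s=d.copy()
    for _ in range(20): s=d/(1+k1*(s**2).sum(1,keepdims=True))
    return s
def ray(name,uv,st=None):
    K,k1,W=cal(name,st); s=undist(K,k1,uv)
    return W[:3,3], np.c_[s[:,0],-s[:,1],-np.ones(len(s))]@W[:3,:3].T
def onz(name,uv,z,st=None):
    o,d=ray(name,uv,st); return o+d*((z-o[2])/d[:,2])[:,None]
def withdepth(name,uv,dep,st=None):
    o,d=ray(name,uv,st); return o+d*np.atleast_1d(dep)[:,None]
def proj(name,P,st=None):
    K,k1,W=cal(name,st); p=(np.atleast_2d(P)-W[:3,3])@W[:3,:3]
    s=np.c_[p[:,0],-p[:,1]]/-p[:,2:3]; s=s*(1+k1*(s**2).sum(1,keepdims=True))
    return s*K[0,0]+[K[0,2],K[1,2]]
def mark(cam,q):
    r=cams.mark_of(cam,q); return [(round(x['p'],2),np.round(np.array(x['location'])*[640,480],1)) for x in r[:3]]
E
python3 - <<'E'
from h import *
s=observe(); print(s)
for c in('scene','top'):
    im,d=cams.get_image(c); save(c+'0',im); np.save(c+'d.npy',d); np.save(c+'i.npy',im)
    K,k1,W=cal(c); print(c,K[0],k1,W.round(3).tolist())
    for q in ('collar_centre','tab','lock_mark','spot','gauge','tip','rack','driver','insert','stage'):
        print(c,q,mark(c,q))
E
```

```text
pics
{'time_s': 0.0, 'q': array([-8.81395735e+01,  2.18412977e+01,  7.43841413e+01,  3.47012330e-04,
        8.38556211e+01, -1.23355582e+01]), 'qvel': array([ 0.05106837, -0.02998481,  0.01027769, -0.01070723,  0.01294517,
        0.05257996]), 'joint_efforts': array([-2.03784060e-03, -4.48468101e+01, -2.31274706e+01, -2.53348835e-04,
        4.82503034e-03,  2.40823954e-05]), 'position': array([ 0.13487385, -0.53292092,  0.23071249]), 'tool_rot': array([[ 9.69462705e-01,  2.45238785e-01, -3.99116081e-05],
       [ 2.45238595e-01, -9.69461723e-01,  1.41421471e-03],
       [ 3.08127520e-04, -1.38081628e-03, -9.99998999e-01]]), 'ft_force': array([-0.94274098, -0.16203111, -0.70920165]), 'wrist_torque': array([ 4.76503025e-06, -3.54987896e-02, -9.22241247e-03]), 'gripper_force': 0.0, 'grip_width': 0.08524985946568996}
scene [440.25126035   0.         319.69372824] -0.011033277738523174 [[0.713, -0.556, 0.427, 0.895], [0.701, 0.564, -0.436, -0.355], [0.001, 0.61, 0.792, 0.744], [0.0, 0.0, 0.0, 1.0]]
scene collar_centre [(0.93, array([362., 217.]))]
scene tab [(0.73, array([347.4, 187.3]
[... 539 characters left out ...]
387311349 [[0.025, 0.981, -0.19, 0.347], [-1.0, 0.026, 0.003, 0.0], [0.008, 0.19, 0.982, 1.044], [0.0, 0.0, 0.0, 1.0]]
top collar_centre []
top tab [(0.87, array([254.1, 267.4])), (0.55, array([440.3, 255.4]))]
top lock_mark [(0.61, array([289.9, 278.9])), (0.2, array([459.1, 184.5]))]
top spot [(0.55, array([268.5, 249.5])), (0.44, array([269.8, 244.6]))]
top gauge [(0.86, array([480.4, 248. ])), (0.64, array([399. , 252.3])), (0.62, array([438.8, 212.9]))]
top tip [(0.33, array([381.1, 314.1]))]
top rack [(0.7, array([430.8, 276.2])), (0.58, array([384.5, 181.4]))]
top driver [(0.7, array([444.7, 284. ]))]
top insert [(0.79, array([267.4, 239.9]))]
top stage [(0.85, array([267.1, 243.7]))]
```

View pics/scene0.png

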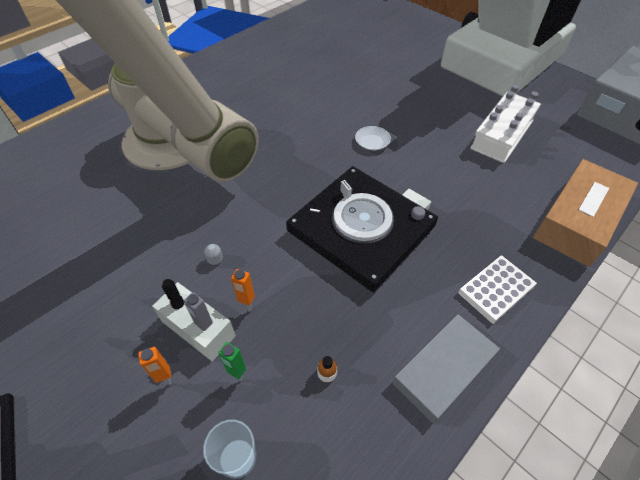

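View pics/top0.png

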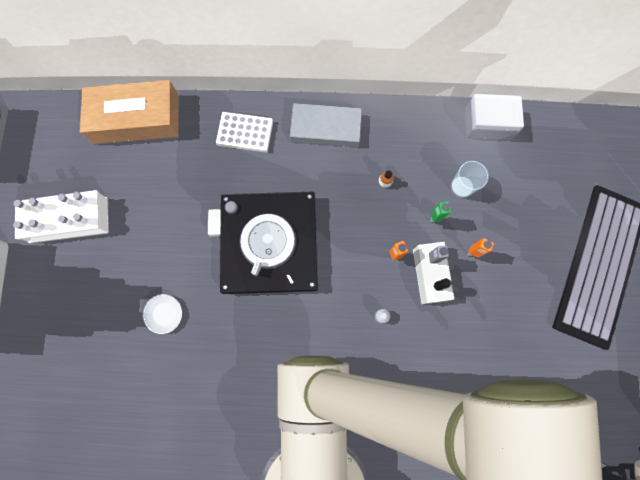

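The grey gauge stands in the rack (scene 199,312; top 439,253). The look-alikes are orange at scene (152,366) and (243,288) and green at (232,360), all loose on the bench. Only the grey one is in the rack, as described. The tab is at scene (346,188), the mark at (314,210) and the spot at about (352,210).

```bash
python3 - <<'E'
from h import *
t=np.load('topi.npy');s=np.load('scenei.npy')
a=cv2.resize(t[180:310,205:325],None,fx=3.3,fy=3.3,interpolation=cv2.INTER_CUBIC)
b=cv2.resize(s[160:270,280:440],None,fx=2.4,fy=2.4,interpolation=cv2.INTER_CUBIC)
c=cv2.resize(s[260:380,140:260],None,fx=2.4,fy=2.4,interpolation=cv2.INTER_CUBIC)
o=np.zeros((560,800,3),np.uint8)
o[:a.shape[0],:a.shape[1]]=a;o[:b.shape[0],400:400+b.shape[1]]=b[:,:400];o[270:270+c.shape[0],400:400+c.shape[1]]=c[:290]
save('crop1',o)
for cam,q,z in(('scene',(362,217),.045),('scene',(364.6,214.3),.045),('top',(267.4,239.9),.045),('scene',(347.4,187.3),.067),('top',(254.1,267.4),.067),('scene',(314.3,212.3),.045),('top',(289.9,278.9),.045),('scene',(348.3,212.1),.0535),('top',(268.5,249.5),.0535),
  ('scene',(199,312),.12),('top',(438.8,252),.12),('scene',(196.2,329.3),0),('top',(444,284),.1)):
    print(cam,q,onz(cam,[q],z)[0].round(4))
# stage corners screws: dark mask fit
for cam in('scene','top'):
    r=cams.outline_of(cam,'insert'); 
    for x in r[:2]:
        ys,xs=np.nonzero(x['mask']); P=onz(cam,np.c_[xs,ys],.0535); print(cam,'insert',x['p'],P.mean(0).round(4),np.ptp(P,0).round(3))
    r=cams.outline_of(cam,'gauge')
    for x in r[:4]:
        print(cam,'gauge',round(x['p'],2),np.array(x['box'])*[640,480,640,480])
    r=cams.outline_of(cam,'rack')
    d=np.load(cam+'d.npy')
    for x in r[:1]:
        ys,xs=np.nonzero(x['mask']); P=withdepth(cam,np.c_[xs,ys],d[ys,xs]); P=P[(abs(P[:,2]-.06)<.006)]
        print(cam,'rack',len(P),cv2.minAreaRect((P[:,:2]*1000).astype(np.float32)))
E
```

```text
scene (362, 217) [0.5475 0.1237 0.045 ]
scene (364.6, 214.3) [0.5465 0.133  0.045 ]
top (267.4, 239.9) [0.5512 0.1195 0.045 ]
scene (347.4, 187.3) [0.4824 0.1486 0.067 ]
top (254.1, 267.4) [0.4843 0.1433 0.067 ]
scene (314.3, 212.3) [0.4683 0.0634 0.045 ]
top (289.9, 278.9) [0.4636 0.065  0.045 ]
scene (348.3, 212.1) [0.5229 0.1079 0.0535]
top (268.5, 249.5) [0.5276 0.115  0.0535]
scene (199, 312) [ 0.5305 -0.2553  0.12  ]
top (438.8, 252) [ 0.5196 -0.251   0.12  ]
scene (196.2, 329.3) [ 0.4858 -0.2607  0.    ]
top (444, 284) [ 0.4544 -0.266   0.1   ]
scene insert 0.85 [0.5503 0.1217 0.0535] [0.083 0.081 0.   ]
scene gauge 0.94 [240.256 291.168  21.504  41.088]
scene gauge 0.68 [196.16  311.136  29.696  36.096]
scene gauge 0.63 [154.432 365.76   32.832  37.104]
scene rack 1622 ((487.06243896484375, -257.946044921875), (132.35874938964844, 60.69599151611328), 8.371206283569336)
top insert 0.97 [0.5494 0.1201 0.0535] [0.083 0.084 0.   ]
top gauge 0.74 [439.936 254.448  18.112  19.104]
top gauge 0.71 [440.576 214.32   19.008  20.208]
top gauge 0.6 [397.568 252.384  16.128  19.824]
top gauge 0.53 [477.824 248.208  22.784  18.816]
top rack 1147 ((486.6960144042969, -259.951171875), (130.7057647705078, 62.78875732421875), 8.61474895477295)
```

View pics/crop1.png

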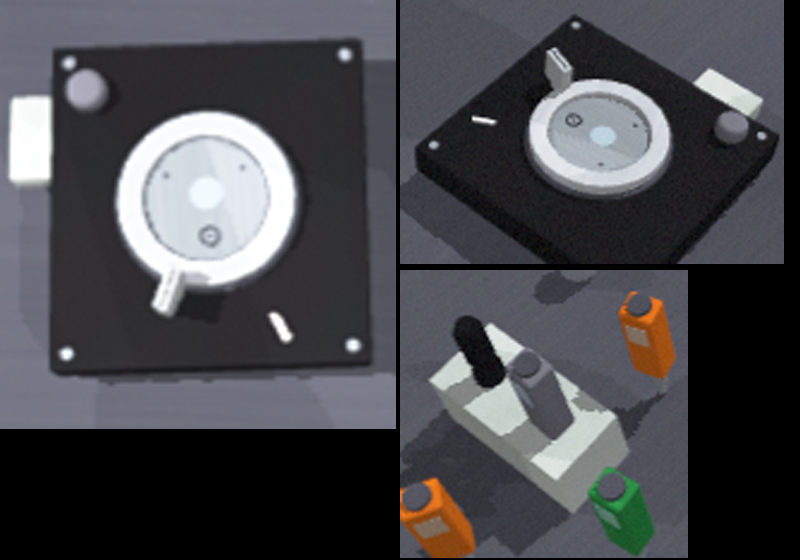

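Call:
move_arm(
  jaw=[4,4,4,4,4,4,4,4,4,4,4,4],
  dp=[
    [2.08,-2.4,0],
    [2.08,-2.4,0],
    [2.08,-2.4,0],
    [2.08,-2.4,0],
    [2.08,-2.4,0],
    [2.08,-2.4,0],
    [2.08,-2.4,0],
    [2.08,-2.4,0],
    [2.08,-2.4,0],
    [2.08,-2.4,0],
    [2.08,-2.4,0],
    [2.08,-2.4,0],
  ],
  turn=[
    [0,0,0],
    [0,0,0],
    [0,0,0],
    [0,0,0],
    [0,0,0],
    [0,0,0],
    [0,0,0],
    [0,0,0],
    [0,0,0],
    [0,0,0],
    [0,0,0],
    [0,0,0],
  ],
  force=30,
)

```text
time_s: 2.4
position: [0.3066, -0.1913, 0.2315]
tool_rot: [[0.97, 0.245, 0.0], [0.245, -0.97, -0.0], [0.0, 0.001, -1.0]]
ft_force: [0.3, 0.1, -0.1]
grip_width: 0.0401
gripper_force: 0.0
```

Call:
move_arm(
  jaw=[4,4,4,4,4,4,4,4,4,4,4,4],
  dp=[
    [2.08,-2.4,0],
    [2.08,-2.4,0],
    [2.08,-2.4,0],
    [2.08,-2.4,0],
    [2.08,-2.4,0],
    [2.08,-2.4,0],
    [2.08,-2.4,0],
    [2.08,-2.4,0],
    [2.08,-2.4,0],
    [2.08,-2.4,0],
    [2.08,-2.4,0],
    [2.08,-2.4,0],
  ],
  turn=[
    [0,0,0],
    [0,0,0],
    [0,0,0],
    [0,0,0],
    [0,0,0],
    [0,0,0],
    [0,0,0],
    [0,0,0],
    [0,0,0],
    [0,0,0],
    [0,0,0],
    [0,0,0],
  ],
)

```text
time_s: 3.4
position: [0.478, 0.1494, 0.2314]
tool_rot: [[0.969, 0.246, 0.0], [0.246, -0.969, -0.0], [0.0, 0.0, -1.0]]
ft_force: [0.5, 0.0, 0.4]
grip_width: 0.0401
gripper_force: 0.0
```

Call:
move_arm(
  jaw=[4,4,4,4,4,4,4],
  dp=[
    [0,0,0],
    [0,0,0],
    [0,0,0],
    [0,0,0],
    [0,0,0],
    [0,0,0],
    [0,0,0],
  ],
  turn=[
    [0,0,0.122],
    [0,0,0.122],
    [0,0,0.122],
    [0,0,0.122],
    [0,0,0.122],
    [0,0,0],
    [0,0,0],
  ],
)

```text
time_s: 3.98
position: [0.4776, 0.1477, 0.2313]
tool_rot: [[0.936, -0.351, -0.0], [-0.351, -0.936, 0.0], [-0.0, -0.0, -1.0]]
ft_force: [0.9, 0.2, 0.4]
grip_width: 0.0403
gripper_force: 0.0
```

```bash
python3 - <<'E'
from h import *
s=observe(); print(s['time_s'],s['position'],s['tool_rot'].round(4).tolist(),s['grip_width'],s['ft_force'])
im,d=cams.get_image('wrist'); save('w1',im); np.save('w1i.npy',im)
for q,z in (('collar_centre',.045),('tab',.067),('lock_mark',.045),('spot',.0535),('insert',.045)):
    for p,uv in mark('wrist',q): print(q,p,uv,onz('wrist',[uv],z,s)[0].round(4))
for x in cams.outline_of('wrist','insert')[:1]:
    ys,xs=np.nonzero(x['mask']); P=onz('wrist',np.c_[xs,ys],.0535,s); print('insert',x['p'],P.mean(0).round(4),np.ptp(P,0).round(3))
E
```

```text
3.9833 [0.47756156 0.14765986 0.23133134] [[0.9364, -0.3509, -0.0], [-0.3509, -0.9364, 0.0], [-0.0, -0.0, -1.0]] 0.04034686066923787 [0.87216906 0.19181151 0.36246911]
tab 0.64 [321.4 216.6] [0.4818 0.1433 0.067 ]
lock_mark 0.76 [404.1 204.2] [0.4623 0.0715 0.045 ]
spot 0.57 [330.2 155.7] [0.5254 0.1191 0.0535]
insert 0.88 [0.5502 0.1214 0.0535] [0.084 0.085 0.   ]
```

View pics/w1.png

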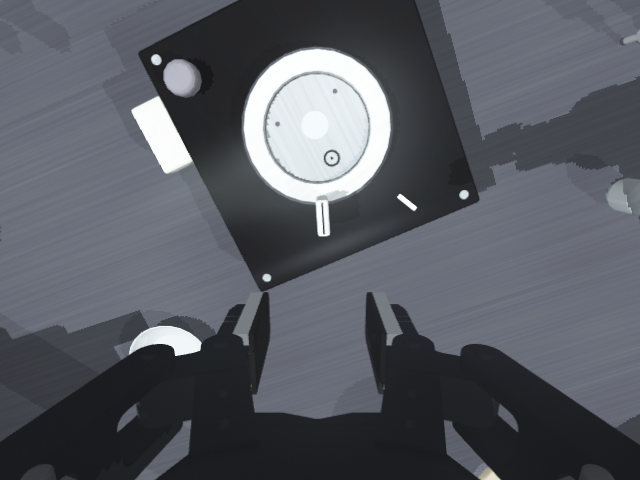

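The wrist view shows the collar centred at about (316,125), the tab slot at (323,218), the mark at (407,202) and the spot at (332,158).

```bash
python3 - <<'E'
from h import *
s=observe(); im=np.load('w1i.npy')
def p(uv,z): return onz('wrist',[uv],z,s)[0][:2]
C=np.array([.5498,.1210])
# mark segmentation
g=im.min(2); roi=np.zeros_like(g); roi[188:216,392:422]=g[188:216,392:422]
ys,xs=np.nonzero(roi>150); M=onz('wrist',np.c_[xs,ys],.045,s)[:,:2]; m=M.mean(0)
v=np.linalg.svd(M-m)[2][0]; print('mark',len(xs),xs.mean(),ys.mean(),m,np.degrees(np.arctan2(*v[::-1])))
print('ringpx',proj('wrist',[[*C,.0535]],s))
for n,q in(('mark',m),('tab',p((323,217),.082)),('tabin',p((322.5,203),.082)),('tabout',p((323.5,235),.082)),('spot',p((332,158),.0535))):
    d=q-C; print(n,q.round(4),np.hypot(*d).round(4),np.degrees(np.arctan2(d[1],d[0])).round(2))
E
```

```text
mark 119 406.5126050420168 201.92436974789916 [0.46327103 0.06886348] -147.96769895480278
ringpx [[317.61600869 128.14867827]]
mark [0.4633 0.0689] 0.101 -148.93
tab [0.484  0.1413] 0.0689 162.86
tabin [0.4947 0.1377] 0.0576 163.11
tabout [0.4699 0.1461] 0.0837 162.55
spot [0.5231 0.1182] 0.0269 -173.92
```

Call:
move_arm(
  jaw=[4,4,4,4,4,4,4,4,4,4],
  dp=[
    [0.11,0.44,2.5],
    [0,0,2.5],
    [0,0,2.5],
    [0,0,2.5],
    [0,0,2.5],
    [0,0,1.5],
    [0,0,1.5],
    [0,0,1],
    [0,0,1],
    [0,0,0],
  ],
  turn=[
    [0,0,0],
    [0,0,-0.061],
    [0,0,0],
    [0,0,0],
    [0,0,0],
    [0,0,0],
    [0,0,0],
    [0,0,0],
    [0,0,0],
    [0,0,0],
  ],
)

```text
time_s: 5.17
position: [0.4763, 0.1431, 0.0548]
tool_rot: [[0.955, -0.296, -0.003], [-0.296, -0.955, -0.0], [-0.003, 0.001, -1.0]]
ft_force: [0.1, -0.7, -0.7]
grip_width: 0.04
gripper_force: 0.0
```

Call:
move_arm(
  jaw=[1.2,0.8,0.6,0.6,0.6,0.6,0.6,0.6],
  dp=[
    [0,0,0.5],
    [0,0,0.5],
    [0,0,0.5],
    [0,0,0],
    [0,0,0],
    [0,0,0],
    [0,0,0],
    [0,0,0],
  ],
  turn=[
    [0,0,0],
    [0,0,0],
    [0,0,0],
    [0,0,0],
    [0,0,0],
    [0,0,0],
    [0,0,0],
    [0,0,0],
  ],
)

```text
time_s: 5.83
position: [0.4784, 0.1437, 0.0452]
tool_rot: [[0.955, -0.297, 0.006], [-0.297, -0.955, 0.001], [0.005, -0.003, -1.0]]
ft_force: [-7.8, 1.9, 41.1]
grip_width: 0.0094
gripper_force: 53.1
```

```bash
python3 - <<'E'
from h import *
s=observe(); print(s['time_s'],s['position'],s['tool_rot'].round(4).tolist(),s['grip_width'],s['gripper_force'],s['ft_force'])
R=s['tool_rot'];C=np.array([.5498,.1210]);d=s['position'][:2]-C
print(np.hypot(*d),np.degrees(np.arctan2(d[1],d[0])),np.degrees(np.arctan2(R[1,0],R[0,0])))
E
```

```text
5.8333 [0.47843833 0.1436846  0.04516148] [[0.9549, -0.2969, 0.006], [-0.297, -0.9549, 0.0011], [0.0054, -0.0028, -1.0]] 0.009381385980769924 53.078702667262405 [-7.78775506  1.8957056  41.0600949 ]
0.07488043545461938 162.3654686714195 -17.274770318904874
```

I overshot: the first call had already reached the intended height, so the second pushed the fingertips onto the stage. Backing up now.

Call:
move_arm(
  jaw=[0.6,0.6,0.6],
  dp=[
    [0,0,-1.4],
    [0,0,0],
    [0,0,0],
  ],
  turn=[
    [0,0,0],
    [0,0,0],
    [0,0,0],
  ],
  force=30,
)

```text
time_s: 6.08
position: [0.4762, 0.1433, 0.0553]
tool_rot: [[0.955, -0.296, -0.001], [-0.296, -0.955, 0.0], [-0.001, 0.0, -1.0]]
ft_force: [-4.6, 0.6, 2.8]
grip_width: 0.0091
gripper_force: 34.3
```

```bash
python3 - <<'E'
from h import *
s=observe(); print(s['time_s'],s['position'],s['tool_rot'].round(4).tolist(),s['grip_width'],s['gripper_force'],s['ft_force'])
E
```

```text
6.0833 [0.47624465 0.14332689 0.05534109] [[0.9551, -0.2963, -0.0014], [-0.2963, -0.9551, 0.0001], [-0.0014, 0.0003, -1.0]] 0.009053984399919624 34.268840895965695 [-4.61105402  0.6383603   2.82385083]
```

Call:
move_arm(
  jaw=[0.6,0.6,0.6,0.6,0.6,0.6,0.6,0.6,0.6,0.6,0.6,0.6],
  dp=[
    [0.02,0.52,0],
    [0.02,0.52,0],
    [0.02,0.52,0],
    [0.02,0.52,0],
    [0.02,0.52,0],
    [0.02,0.52,0],
    [0.02,0.52,0],
    [0.02,0.52,0],
    [0.02,0.52,0],
    [0.02,0.52,0],
    [0.02,0.52,0],
    [0.02,0.52,0],
  ],
  turn=[
    [0,0,-0.068],
    [0,0,-0.068],
    [0,0,-0.068],
    [0,0,-0.068],
    [0,0,-0.068],
    [0,0,-0.068],
    [0,0,-0.068],
    [0,0,-0.068],
    [0,0,-0.068],
    [0,0,-0.068],
    [0,0,-0.068],
    [0,0,-0.068],
  ],
)

```text
time_s: 7.08
position: [0.4829, 0.0821, 0.0554]
tool_rot: [[0.869, 0.495, -0.002], [0.495, -0.869, -0.001], [-0.002, -0.0, -1.0]]
ft_force: [-6.4, -3.9, 2.6]
grip_width: 0.0095
gripper_force: 34.4
```

Call:
move_arm(
  jaw=[0.6,0.6],
  dp=[
    [0,0,0],
    [0,0,0],
  ],
  turn=[
    [0,0,0],
    [0,0,0],
  ],
)

```text
time_s: 7.25
position: [0.483, 0.082, 0.0554]
tool_rot: [[0.87, 0.493, -0.002], [0.493, -0.87, -0.001], [-0.002, 0.0, -1.0]]
ft_force: [-6.1, -5.2, 4.1]
grip_width: 0.0095
gripper_force: 34.4
```

```bash
python3 - <<'E'
from h import *
s=observe(); print(s['time_s'],s['position'],s['tool_rot'].round(4).tolist(),s['grip_width'],s['gripper_force'],s['ft_force'])
R=s['tool_rot'];C=np.array([.5498,.1210]);d=s['position'][:2]-C
print(np.hypot(*d),np.degrees(np.arctan2(d[1],d[0])),np.degrees(np.arctan2(R[1,0],R[0,0])))
im,d=cams.get_image('wrist'); save('w2',im)
for c in ['scene','top']:
    im,_=cams.get_image(c); np.save(c+'i2.npy',im)
E
```

```text
7.25 [0.48304588 0.08195324 0.05535694] [[0.8703, 0.4925, -0.0018], [0.4925, -0.8703, -0.0012], [-0.0021, 0.0001, -1.0]] 0.009539055874865759 34.440283450239804 [-6.12522327 -5.16737344  4.06392368]
0.07733538407366915 -149.675178148445 29.506789745886195
```

View pics/w2.png

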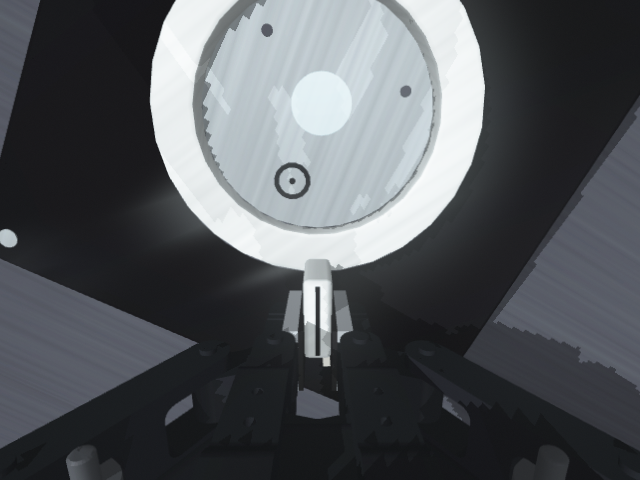

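Call:
move_arm(
  jaw=[0.6,0.6,0.6,2.5,2.5,2.5],
  dp=[
    [0,0.1,0],
    [0,0.1,0],
    [0,0,0],
    [0,0,0],
    [0,0,0],
    [0,0,0],
  ],
  turn=[
    [0,0,-0.014],
    [0,0,-0.014],
    [0,0,0],
    [0,0,0],
    [0,0,0],
    [0,0,0],
  ],
)

```text
time_s: 7.9
position: [0.4852, 0.0811, 0.0555]
tool_rot: [[0.856, 0.517, 0.001], [0.517, -0.856, -0.0], [0.001, 0.001, -1.0]]
ft_force: [-0.6, 0.7, -0.2]
grip_width: 0.0248
gripper_force: 0.0
```

Call:
move_arm(
  jaw=[2.5,2.5,2.5,2.5,2.5,2.5,2.5,2.5],
  dp=[
    [0,0,-1.5],
    [0,0,-2],
    [0,0,-2.5],
    [-0.5,0,-2.5],
    [-1,0,-1.5],
    [-1.5,0,0],
    [-1,0,0],
    [0,0,0],
  ],
  turn=[
    [0,0,0],
    [0,0,0],
    [0,0,0],
    [0,0,0],
    [0,0,0],
    [0,0,0],
    [0,0,0],
    [0,0,0],
  ],
)

```text
time_s: 8.57
position: [0.4492, 0.06, 0.1553]
tool_rot: [[0.857, 0.516, -0.001], [0.516, -0.857, 0.0], [-0.001, -0.0, -1.0]]
ft_force: [1.1, 1.0, 0.1]
grip_width: 0.025
gripper_force: 0.0
```

```bash
python3 - <<'E'
from h import *
s=observe(); print(s['time_s'],s['position'],s['tool_rot'].round(4).tolist(),s['grip_width'],s['gripper_force'],s['ft_force'])
im,d=cams.get_image('wrist'); save('w3',im); np.save('w3i.npy',im)
E
```

```text
8.5667 [0.4492236  0.05999533 0.15525342] [[0.8566, 0.516, -0.0008], [0.516, -0.8566, 0.0], [-0.0006, -0.0004, -1.0]] 0.025007835648593622 0.0 [1.11704948 0.98877906 0.0975109 ]
```

View pics/w3.png

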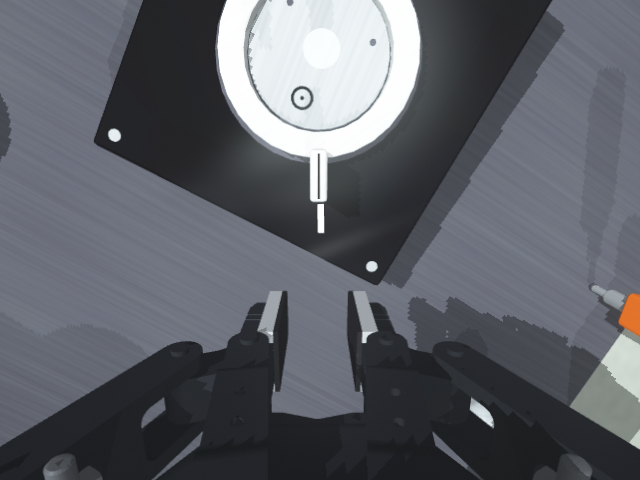

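The tab slot (318.5,176) now points at the mark (320.5,218), and the spot is at (302,97). I'll measure the remaining angle.

```bash
python3 - <<'E'
from h import *
s=observe(); im=np.load('w3i.npy'); g=im.min(2).astype(int)
def cen(x0,x1,y0,y1,f):
    ys,xs=np.nonzero(f(g[y0:y1,x0:x1])); return xs+x0,ys+y0
x,y=cen(308,334,207,240,lambda a:a>130); M=onz('wrist',np.c_[x,y],.045,s)[:,:2]; m=M.mean(0); print('mark',x.mean(),y.mean(),m)
x,y=cen(300,336,158,200,lambda a:a>130); print('tab px',x.mean(),y.mean(),x.min(),x.max()); T=onz('wrist',np.c_[x,y],.082,s)[:,:2]; t=T.mean(0); v=np.linalg.svd(T-t,full_matrices=False)[2][0]
print('tabdir',np.degrees(np.arctan2(*v[::-1])),t)
# slot
x,y=cen(314,324,156,196,lambda a:a<110); print('slot',len(x)); S=onz('wrist',np.c_[x,y],.082,s)[:,:2]; sl=S.mean(0); v=np.linalg.svd(S-sl,full_matrices=False)[2][0]; print('slotdir',np.degrees(np.arctan2(*v[::-1])),sl)
for x_ in cams.outline_of('wrist','collar')[:1]:
    print(x_['p'],np.array(x_['box'])*[640,480,640,480])
x,y=cen(285,320,80,115,lambda a:a<110); c=np.array([x.mean(),y.mean()]); print('spotpx',c,onz('wrist',[c],.0535,s)); sp=onz('wrist',[c],.0535,s)[0,:2]
# ring outer from visible: outer edge points at row scan, z=.059
pts=[]
for r in range(5,140,5):
    row=g[r,170:470]>150; i=np.nonzero(row)[0]; pts+= [(170+i[0]-.5,r),(170+i[-1]+.5,r)]
P=onz('wrist',pts,.059,s)[:,:2]
from scipy.optimize import least_squares
f=least_squares(lambda p:np.hypot(*(P-p[:2]).T)-p[2],[.55,.12,.06],loss='soft_l1',f_scale=.001); print('ring',f.x)
C=f.x[:2]
for Cx in(C,np.array([.5498,.1210])):
  for n,q in(('mark',m),('tab',t),('slot',sl),('spot',sp)):
    d=q-Cx; print(n,np.hypot(*d).round(4),np.degrees(np.arctan2(d[1],d[0]))%360)
E
```

```text
mark 320.2307692307692 219.0 [0.46387884 0.06884859]
tab px 318.0401854714065 178.1808346213292 309 327
tabdir -149.65819031503796 [0.49002805 0.08647115]
slot 40
slotdir -148.90229921756116 [0.49132409 0.08727904]
0.81 [319.296 101.328 206.976 202.704]
spotpx [301.49612403  97.30232558] [[0.52466574 0.11919062 0.0535    ]]
ring [0.5497747  0.12218926 0.05918931]
mark 0.1011 211.83996403097282
tab 0.0696 210.87208861368336
slot 0.0681 210.84818679257367
spot 0.0253 186.81029721832135
mark 0.1005 211.25641771780894
tab 0.069 210.0140172175699
slot 0.0675 209.97050300751485
spot 0.0252 184.11753524491328
```

Call:
move_arm(
  jaw=[2.5,2.5,2.5,2.5,2.5,2.5,2.5,0.6,0.6,0.6,0.6,0.6],
  dp=[
    [1,0,0],
    [1.5,0,0],
    [1,0,1.5],
    [0.5,0,2.5],
    [0,0,2.5],
    [0,0,2],
    [0,0,1.5],
    [0,0,0],
    [0,0,0],
    [0,0,0],
    [0,0,0],
    [0,0,0],
  ],
  turn=[
    [0,0,0],
    [0,0,0],
    [0,0,0],
    [0,0,0],
    [0,0,0],
    [0,0,0],
    [0,0,0],
    [0,0,0],
    [0,0,0],
    [0,0,0],
    [0,0,0],
    [0,0,0],
  ],
)

```text
time_s: 9.67
position: [0.4847, 0.0815, 0.0537]
tool_rot: [[0.857, 0.516, -0.002], [0.516, -0.857, 0.001], [-0.002, -0.002, -1.0]]
ft_force: [7.6, 1.7, -31.9]
grip_width: 0.0099
gripper_force: 29.1
```

Call:
move_arm(
  jaw=[0.6,0.6,0.6,0.6,2.5,2.5,2.5],
  dp=[
    [0,0.09,0],
    [0,0.09,0],
    [0,0,0],
    [0,0,0],
    [0,0,0],
    [0,0,0],
    [0,0,0],
  ],
  turn=[
    [0,0,-0.011],
    [0,0,-0.011],
    [0,0,0],
    [0,0,0],
    [0,0,0],
    [0,0,0],
    [0,0,0],
  ],
)

```text
time_s: 10.25
position: [0.4866, 0.0796, 0.0565]
tool_rot: [[0.845, 0.535, 0.002], [0.535, -0.845, -0.0], [0.002, 0.001, -1.0]]
ft_force: [0.4, -1.2, -0.8]
grip_width: 0.025
gripper_force: 0.0
```

Call:
move_arm(
  jaw=[2.5,2.5,2.5,2.5,2.5,2.5,2.5,2.5],
  dp=[
    [0,0,-1.5],
    [0,0,-2],
    [0,0,-2.5],
    [-0.5,0,-2.5],
    [-1,0,-2.5],
    [-1.5,0,-2],
    [-1,0,0],
    [0,0,0],
  ],
  turn=[
    [0,0,0],
    [0,0,0],
    [0,0,0],
    [0,0,0],
    [0,0,0],
    [0,0,0],
    [0,0,0],
    [0,0,0],
  ],
)

```text
time_s: 10.92
position: [0.4512, 0.0576, 0.1867]
tool_rot: [[0.845, 0.535, 0.003], [0.535, -0.845, -0.001], [0.002, 0.002, -1.0]]
ft_force: [0.3, -0.4, -0.3]
grip_width: 0.0252
gripper_force: 0.0
```

```bash
cat > ang.py <<'E'
from h import *
from scipy.optimize import least_squares
s=observe(); im,_=cams.get_image('wrist'); np.save('w4i.npy',im); save('w4',im); g=im.min(2).astype(int)
print(s['time_s'],s['position'],s['tool_rot'][:2,0])
C=np.array([.5498,.1216])
pm=proj('wrist',[[.4638,.0689,.045],[.490,.0865,.082],[.5245,.1190,.0535]],s); print(pm)
def cen(c,h,f):
    x0,y0=(c-h).astype(int);x1,y1=(c+h).astype(int); ys,xs=np.nonzero(f(g[max(y0,0):y1,x0:x1])); return np.c_[xs+x0,ys+max(y0,0)]
for n,c,h,z,f in(('mark',pm[0],(10,16),.045,lambda a:a>130),('tab',pm[1],(13,18),.082,lambda a:a>130),('slot',pm[1],(5,13),.082,lambda a:a<110),('spot',pm[2],(15,15),.0535,lambda a:a<110)):
    p=cen(c,np.array(h),f); P=onz('wrist',p,z,s)[:,:2]; q=P.mean(0); v=np.linalg.svd(P-q,full_matrices=False)[2][0]; d=q-C
    print(n,len(p),p.mean(0).round(1),q.round(4),np.hypot(*d).round(4),np.degrees(np.arctan2(d[1],d[0]))%360,'dir',np.degrees(np.arctan2(v[1],v[0]))%180)
E
python3 ang.py
```

```text
10.9167 [0.45115153 0.05763167 0.18671364] [0.84505109 0.53468139]
[[316.3065469  210.66540297]
 [314.94422014 173.25327506]
 [302.08617595 102.25022994]]
mark 193 [316.3 208.5] [0.4652 0.0698] 0.0992 211.4724235592742 dir 33.506342938097305
tab 527 [316.  171.7] [0.4912 0.0864] 0.0683 210.96527164540353 dir 32.92828409319898
slot 26 [316.  172.5] [0.4908 0.0862] 0.0689 210.97483136453715 dir 32.28614349760426
spot 85 [301.7 103. ] [0.5239 0.119 ] 0.026 185.84262355156812 dir 24.922666595183813
```

Call:
move_arm(
  jaw=[5,5,5,5],
  dp=[
    [0,0,-1.6],
    [0,0,-1.6],
    [0,0,-1.6],
    [0,0,-1.6],
  ],
  turn=[
    [0,0,0.104],
    [0,0,0.104],
    [0,0,0.104],
    [0,0,0.104],
  ],
)

```text
time_s: 11.3
position: [0.4521, 0.0584, 0.2491]
tool_rot: [[0.99, 0.143, -0.002], [0.143, -0.99, 0.0], [-0.002, -0.001, -1.0]]
ft_force: [0.6, -0.3, 0.4]
grip_width: 0.0502
gripper_force: 0.0
```

Call:
move_arm(
  jaw=[5,5,5,5,5,5,5,5,5,5,5],
  dp=[
    [-0.4,3.05,0],
    [-0.4,3.05,0],
    [-0.4,3.05,0],
    [-0.4,3.05,0],
    [-0.4,3.05,0],
    [-0.4,3.05,0],
    [-0.4,3.05,0],
    [-0.4,3.05,0],
    [-0.4,3.05,0],
    [-0.4,3.05,0],
    [0,0,0],
  ],
  turn=[
    [0,0,0],
    [0,0,0],
    [0,0,0],
    [0,0,0],
    [0,0,0],
    [0,0,0],
    [0,0,0],
    [0,0,0],
    [0,0,0],
    [0,0,0],
    [0,0,0],
  ],
)

```text
time_s: 12.22
position: [0.4578, -0.2539, 0.2475]
tool_rot: [[0.99, 0.144, -0.002], [0.144, -0.99, 0.0], [-0.002, -0.0, -1.0]]
ft_force: [-1.1, 0.7, -0.9]
grip_width: 0.0494
gripper_force: 0.0
```

```bash
python3 - <<'E'
from h import *
s=observe(); im,d=cams.get_image('wrist'); np.save('w5i.npy',im); np.save('w5d.npy',d); save('w5',im)
print(s['time_s'],s['position'],s['tool_rot'].round(3).tolist())
for x in cams.outline_of('wrist','gauge')[:4]:
    ys,xs=np.nonzero(x['mask']); P=withdepth('wrist',np.c_[xs,ys],d[ys,xs],s)
    k=abs(P[:,2]-.140)<.003; b=abs(P[:,2]-.144)<.0025
    print(round(x['p'],2),np.array(x['box'])*[640,480,640,480],im[ys,xs].mean(0),k.sum(),P[:,2].max())
    if k.sum()>20: print(cv2.minAreaRect((P[k][:,:2]*1000).astype(np.float32)),P[k].mean(0))
E
```

```text
12.2167 [ 0.45784224 -0.25388431  0.24752267] [[0.99, 0.144, -0.002], [0.144, -0.99, 0.0], [-0.002, -0.0, -1.0]]
0.94 [217.536 123.648  58.112  43.296] [162.92360021 104.56933543  63.95081109] 0 0.38960077482273336
0.9 [460.416 145.92   76.8    43.2  ] [181.26904447 108.72038749  64.0761779 ] 0 0.38960077482273336
0.74 [368.192  24.288  40.192  48.624] [ 50.75779376 121.25        68.11211031] 0 0.38960077482273336
0.59 [328.512 155.952  40.     43.104] [135.18675595 139.27604167 146.57291667] 838 0.38960077482273336
((517.8447265625, -251.52059936523438), (25.812631607055664, 21.790584564208984), 5.203917980194092) [ 0.51800401 -0.25123718  0.13954367]
```

View pics/w5.png

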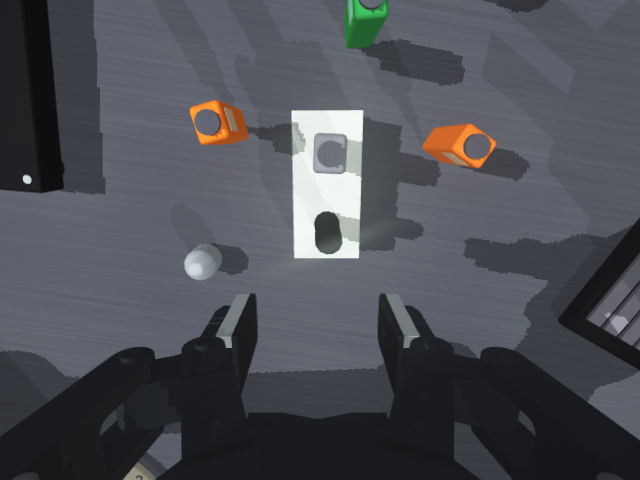

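Call:
move_arm(
  jaw=[5,5,5,5,5,5,5,5,5,5,5,5],
  dp=[
    [2,0.2,0],
    [2,0.2,0],
    [2,0.22,0],
    [0,0,2],
    [0,0,2.5],
    [0,0,2.5],
    [0,0,2.5],
    [0,0,2.5],
    [0,0,2],
    [0,0,1.5],
    [0,0,0.65],
    [0,0,0],
  ],
  turn=[
    [0,0,0],
    [0,0,0],
    [0,0,0.02],
    [0,0,0],
    [0,0,0],
    [0,0,0],
    [0,0,0],
    [0,0,0],
    [0,0,0],
    [0,0,0],
    [0,0,0],
    [0,0,0],
  ],
)

```text
time_s: 13.32
position: [0.5175, -0.2451, 0.0864]
tool_rot: [[0.992, 0.13, -0.002], [0.13, -0.992, 0.002], [-0.002, -0.002, -1.0]]
ft_force: [0.2, -0.5, 0.7]
grip_width: 0.0499
gripper_force: 0.0
```

Call:
move_arm(
  jaw=[2.4,2,1.8,1.8,1.8,1.8,1.8,1.8],
  dp=[
    [0,0,0],
    [0,0,0],
    [0,0,0],
    [0,0,0],
    [0,0,0],
    [0,0,0],
    [0,0,0],
    [0,0,0],
  ],
  turn=[
    [0,0,0],
    [0,0,0],
    [0,0,0],
    [0,0,0],
    [0,0,0],
    [0,0,0],
    [0,0,0],
    [0,0,0],
  ],
  force=45,
)

```text
time_s: 13.98
position: [0.519, -0.2496, 0.0896]
tool_rot: [[0.992, 0.128, 0.004], [0.128, -0.992, -0.007], [0.003, 0.007, -1.0]]
ft_force: [0.7, -10.9, -1.7]
grip_width: 0.0215
gripper_force: 43.5
```

```bash
python3 - <<'E'
from h import *
s=observe(); print(s['time_s'],s['position'],s['tool_rot'].round(3).tolist(),s['grip_width'],s['gripper_force'],s['ft_force'])
E
```

```text
13.9833 [ 0.51902225 -0.24961109  0.0895555 ] [[0.992, 0.128, 0.004], [0.128, -0.992, -0.007], [0.003, 0.007, -1.0]] 0.021477800382003264 43.45835566520691 [  0.71254033 -10.86920657  -1.72312741]
```

The grip is on the gauge, with an 11 N side load because the command sat about 4 mm off in y. I'll relieve that before lifting.

Call:
move_arm(
  jaw=[1.8,1.8,1.8,1.8,1.8],
  dp=[
    [0,0.25,0],
    [0,0.25,0],
    [0,0,0],
    [0,0,0],
    [0,0,0],
  ],
  turn=[
    [0,0,0],
    [0,0,0],
    [0,0,0],
    [0,0,0],
    [0,0,0],
  ],
)

```text
time_s: 14.4
position: [0.5184, -0.2513, 0.0879]
tool_rot: [[0.992, 0.129, -0.0], [0.129, -0.992, 0.0], [-0.0, -0.0, -1.0]]
ft_force: [-0.4, -0.4, -1.0]
grip_width: 0.0212
gripper_force: 44.1
```

```bash
python3 - <<'E'
from h import *
s=observe(); print(s['time_s'],s['position'],s['tool_rot'].round(4).tolist(),s['grip_width'],s['gripper_force'],s['ft_force'])
E
```

```text
14.4 [ 0.51843845 -0.25134889  0.0879413 ] [[0.9917, 0.1286, -0.0001], [0.1286, -0.9917, 0.0002], [-0.0001, -0.0002, -1.0]] 0.021245252804502957 44.12494719028473 [-0.43370585 -0.39231545 -0.99440942]
```

Call:
move_arm(
  jaw=[1.8,1.8,1.8,1.8,1.8,1.8,1.8,1.8],
  dp=[
    [0,0,-1],
    [0,0,-2],
    [0,0,-2.5],
    [0,0,-2.5],
    [0,0,-2.5],
    [0,0,-2.5],
    [0,0,-2],
    [0,0,0],
  ],
  turn=[
    [0,0,0],
    [0,0,0],
    [0,0,0],
    [0,0,0],
    [0,0,0],
    [0,0,0],
    [0,0,0],
    [0,0,0],
  ],
)

```text
time_s: 15.07
position: [0.5195, -0.252, 0.2428]
tool_rot: [[0.992, 0.129, 0.006], [0.129, -0.992, -0.005], [0.006, 0.006, -1.0]]
ft_force: [0.6, -0.5, -0.9]
grip_width: 0.0215
gripper_force: 44.6
```

Call:
move_arm(
  jaw=[1.8,1.8,1.8,1.8,1.8,1.8,1.8,1.8,1.8,1.8,1.8,1.8],
  dp=[
    [0.2,-1.5,0],
    [0.5,-3.2,0],
    [0.5,-3.5,0],
    [0.5,-3.5,0],
    [0.5,-3.5,0],
    [0.5,-3.5,0],
    [0.5,-3.5,0],
    [0.5,-3.5,0],
    [0.5,-3.5,0],
    [0.5,-3.2,0],
    [0.4,-2.7,0],
    [0.2,-1.5,0],
  ],
  turn=[
    [0,0,0],
    [0,0,0],
    [0,0,0],
    [0,0,0],
    [0,0,0],
    [0,0,0],
    [0,0,0],
    [0,0,0],
    [0,0,0],
    [0,0,0],
    [0,0,0],
    [0,0,0],
  ],
)

```text
time_s: 16.07
position: [0.5224, 0.1217, 0.2365]
tool_rot: [[0.991, 0.131, -0.003], [0.131, -0.991, 0.001], [-0.003, -0.001, -1.0]]
ft_force: [-0.0, -0.6, -2.0]
grip_width: 0.0217
gripper_force: 44.6
```

Call:
move_arm(
  jaw=[1.8,1.8,1.8,1.8,1.8,1.8],
  dp=[
    [0,0,1.5],
    [0,0,2],
    [0,0,1.5],
    [0,0,0],
    [0,0,0],
    [0,0,0],
  ],
  turn=[
    [0,0,0],
    [0,0,0],
    [0,0,0],
    [0,0,0],
    [0,0,0],
    [0,0,0],
  ],
)

```text
time_s: 16.57
position: [0.524, 0.1184, 0.1883]
tool_rot: [[0.992, 0.129, 0.0], [0.129, -0.992, 0.0], [0.0, -0.0, -1.0]]
ft_force: [0.3, -0.6, -2.1]
grip_width: 0.0217
gripper_force: 44.4
```

```bash
python3 - <<'E'
from h import *
s=observe(); print(s['time_s'],s['position'],s['tool_rot'].round(4).tolist(),s['grip_width'],s['gripper_force'],s['ft_force'])
W,d=cams.get_image('wrist'); S,_=cams.get_image('scene'); T,_=cams.get_image('top')
np.save('w6.npy',W);np.save('s6.npy',S);np.save('t6.npy',T)
tip=s['position']-[0,0,.075]; print('tip exp',tip)
for c in('scene','wrist','top'): print(c,'exp tip',proj(c,[tip],s).round(1),'spot',proj(c,[[.5239,.1188,.0535]],s).round(1), mark(c,'tip'),mark(c,'spot'))
o=np.zeros((480,800,3),np.uint8); o[:,:400]=cv2.resize(W,(533,400))[:,66:466][:480] if 0 else cv2.resize(W[60:440,160:476],(400,480))
pc=proj('scene',[[.5239,.1188,.09]],s)[0].astype(int); o[:,400:]=cv2.resize(S[pc[1]-60:pc[1]+60,pc[0]-50:pc[0]+50],(400,480),interpolation=cv2.INTER_CUBIC); print(pc)
save('c6',o)
E
```

```text
16.5667 [0.52395515 0.11843103 0.1883255 ] [[0.9917, 0.1286, 0.0003], [0.1286, -0.9917, 0.0001], [0.0003, -0.0001, -1.0]] 0.021685473940503207 44.37758445739746 [ 0.31974628 -0.56815779 -2.08596084]
tip exp [0.52395515 0.11843103 0.1133255 ]
scene exp tip [[353.9 189.6]] spot [[352.2 209.5]] [(0.5, array([351.1, 187.7])), (0.32, array([359.4, 231.7]))] [(0.93, array([351. , 210.8])), (0.46, array([329.4, 374.5]))]
wrist exp tip [[320.4 255.3]] spot [[319.2 232.2]] [(0.53, array([618. , 253.6])), (0.51, array([318.2, 254.1]))] [(0.58, array([317.9, 230.5]))]
top exp tip [[263.8 246. ]] spot [[266.7 251.1]] [] [(0.65, array([267.9, 251.6]))]
[353 197]
```

View pics/c6.png

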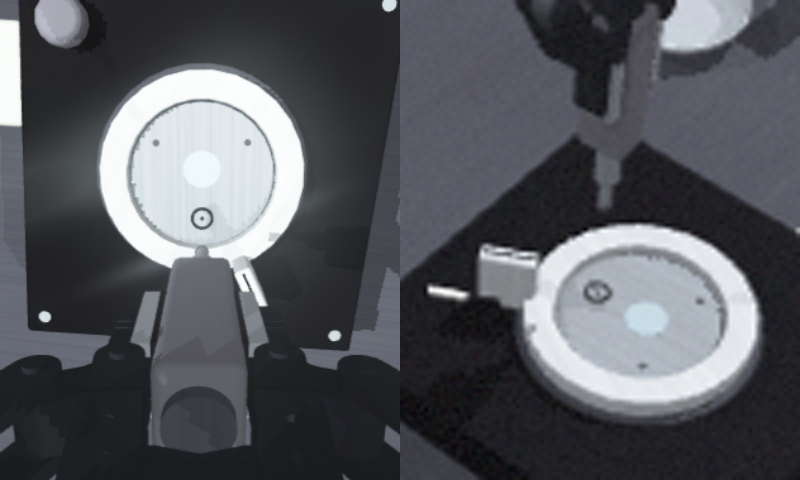

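Call:
move_arm(
  jaw=[1.8,1.8,1.8,1.8,1.8,1.8,1.8],
  dp=[
    [0,0,1],
    [0,0,1.3],
    [0,0,1.3],
    [0,0,1],
    [0,0,0.5],
    [0,0,0],
    [0,0,0],
  ],
  turn=[
    [0,0,0],
    [0,0,0],
    [0,0,0],
    [0,0,0],
    [0,0,0],
    [0,0,0],
    [0,0,0],
  ],
)

```text
time_s: 17.6
position: [0.5242, 0.1181, 0.1371]
tool_rot: [[0.992, 0.128, 0.0], [0.128, -0.992, 0.0], [0.0, 0.0, -1.0]]
ft_force: [-0.4, -1.0, -2.0]
grip_width: 0.0214
gripper_force: 44.5
```

```bash
python3 - <<'E'
from h import *
s=observe(); print(s['time_s'],s['position'],s['tool_rot'].round(4).tolist(),s['grip_width'],s['gripper_force'],s['ft_force'])
W,d=cams.get_image('wrist'); S,_=cams.get_image('scene')
tip=s['position']-[0,0,.075]; print('tip exp',tip)
for c in('scene','wrist'): print(c,'exp tip',proj(c,[tip],s).round(1),'spot',proj(c,[[.5239,.1188,.0535]],s).round(1), mark(c,'tip'),mark(c,'spot'))
o=np.zeros((480,800,3),np.uint8); p=proj('wrist',[[.5239,.1188,.0535]],s)[0].astype(int); p2=proj('scene',[[.5239,.1188,.06]],s)[0].astype(int); print(p,p2)
o[:,:400]=cv2.resize(W[p[1]-60:p[1]+60,p[0]-50:p[0]+50],(400,480),interpolation=cv2.INTER_CUBIC)
o[:,400:]=cv2.resize(S[p2[1]-30:p2[1]+30,p2[0]-25:p2[0]+25],(400,480),interpolation=cv2.INTER_CUBIC)
save('c7',o)
E
```

```text
17.6 [0.52423412 0.11814156 0.13714632] [[0.9917, 0.1285, 0.0003], [0.1285, -0.9917, 0.0], [0.0003, 0.0, -1.0]] 0.021395063688088484 44.46317195892334 [-0.44812417 -1.04894342 -2.04959704]
tip exp [0.52423412 0.11814156 0.06214632]
scene exp tip [[352.3 207. ]] spot [[352.2 209.5]] [] [(0.71, array([353.7, 209.4])), (0.66, array([328.7, 375.2])), (0.18, array([364.7, 214.4]))]
wrist exp tip [[320.4 255.3]] spot [[319.2 251.6]] [(0.46, array([319.1, 258.2]))] [(0.68, array([319.3, 252.9]))]
[319 251] [352 207]
```

View pics/c7.png

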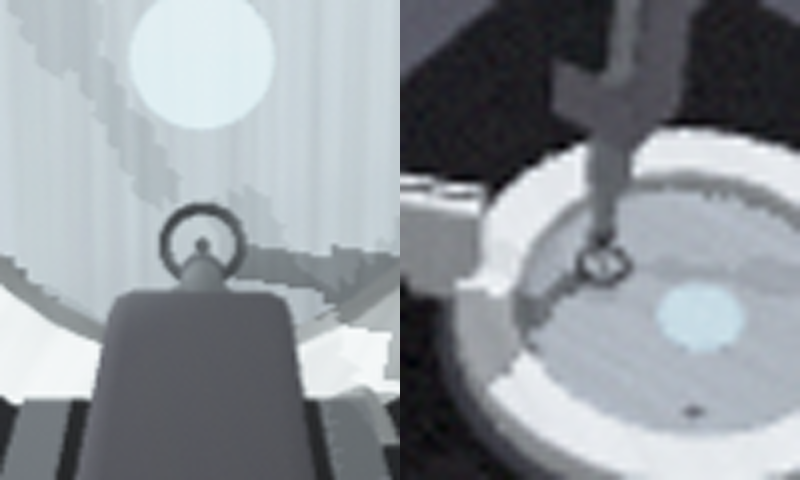

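The tip is within about 0.5 mm of the ring centre in both views: wrist tip (320,255) over ring (319.8,252), scene tip (352,207) over ring (352.5,210). I'll press down slowly.

Call:
move_arm(
  jaw=[1.8,1.8,1.8,1.8,1.8,1.8,1.8,1.8],
  dp=[
    [0,0,0.3],
    [0,0,0.3],
    [0,0,0.2],
    [0,0,0.2],
    [0,0,0.2],
    [0,0,0],
    [0,0,0],
    [0,0,0],
  ],
  turn=[
    [0,0,0],
    [0,0,0],
    [0,0,0],
    [0,0,0],
    [0,0,0],
    [0,0,0],
    [0,0,0],
    [0,0,0],
  ],
)

```text
time_s: 18.57
position: [0.524, 0.1181, 0.1249]
tool_rot: [[0.992, 0.128, -0.0], [0.128, -0.992, -0.0], [-0.0, 0.0, -1.0]]
ft_force: [-1.3, -0.1, -0.2]
grip_width: 0.0216
gripper_force: 44.6
```

Call:
move_arm(
  jaw=[1.8,1.8,1.8,1.8,1.8,1.8],
  dp=[
    [0,0,0.1],
    [0,0,0.1],
    [0,0,0.1],
    [0,0,0],
    [0,0,0],
    [0,0,0],
  ],
  turn=[
    [0,0,0],
    [0,0,0],
    [0,0,0],
    [0,0,0],
    [0,0,0],
    [0,0,0],
  ],
)

```text
time_s: 19.07
position: [0.5241, 0.1181, 0.1219]
tool_rot: [[0.992, 0.128, 0.0], [0.128, -0.992, -0.0], [0.0, 0.0, -1.0]]
ft_force: [-1.1, 0.0, 0.1]
grip_width: 0.0213
gripper_force: 44.7
```

```bash
python3 - <<'E'
from h import *
F=[]
for _ in range(4):
    s=observe(); F.append(s['ft_force'].round(2)); cams.get_image('wrist')
print(s['time_s'],s['position'],s['tool_rot'].round(4)[:,2],s['grip_width'],s['gripper_force'],F)
E
```

```text
19.2167 [0.5240591  0.11811785 0.12186709] [ 1.e-04 -0.e+00 -1.e+00] 0.021563620115663883 44.65775907039642 [array([-1.12,  0.03,  0.12]), array([-1.35, -0.39,  0.77]), array([-0.88, -0.98,  0.81]), array([-0.26,  0.71,  1.33])]
```

Call:
move_arm(
  jaw=[1.8,1.8,1.8,1.8,1.8,1.8,1.8,1.8,1.8,1.8,1.8,1.8],
  dp=[
    [0,0,0.06],
    [0,0,0.06],
    [0,0,0],
    [0,0,0],
    [0,0,0],
    [0,0,0],
    [0,0,0],
    [0,0,0],
    [0,0,0],
    [0,0,0],
    [0,0,0],
    [0,0,0],
  ],
  turn=[
    [0,0,0],
    [0,0,0],
    [0,0,0],
    [0,0,0],
    [0,0,0],
    [0,0,0],
    [0,0,0],
    [0,0,0],
    [0,0,0],
    [0,0,0],
    [0,0,0],
    [0,0,0],
  ],
)

```text
time_s: 20.27
position: [0.5241, 0.1181, 0.1206]
tool_rot: [[0.992, 0.128, 0.0], [0.128, -0.992, -0.0], [0.0, 0.0, -1.0]]
ft_force: [-0.8, -1.1, 1.3]
grip_width: 0.0221
gripper_force: 44.7
```

```bash
python3 - <<'E'
from h import *
F=[]
for _ in range(12):
    s=observe(); F.append(s['ft_force'][2]); W,_=cams.get_image('wrist')
S,_=cams.get_image('scene')
print(s['time_s'],s['position'],s['tool_rot'].round(4)[:,2],np.mean(F),np.std(F))
o=np.zeros((480,800,3),np.uint8); p=proj('wrist',[[.5239,.1188,.0535]],s)[0].astype(int); p2=proj('scene',[[.5239,.1188,.06]],s)[0].astype(int)
o[:,:400]=cv2.resize(W[p[1]-90:p[1]+90,p[0]-75:p[0]+75],(400,480),interpolation=cv2.INTER_CUBIC)
o[:,400:]=cv2.resize(S[p2[1]-48:p2[1]+48,p2[0]-40:p2[0]+40],(400,480),interpolation=cv2.INTER_CUBIC)
save('c8',o)
E
```

```text
20.8167 [0.52405641 0.11815511 0.12064703] [ 0.  0. -1.] 1.4086604879021334 0.40940145293419217
```

View pics/c8.png

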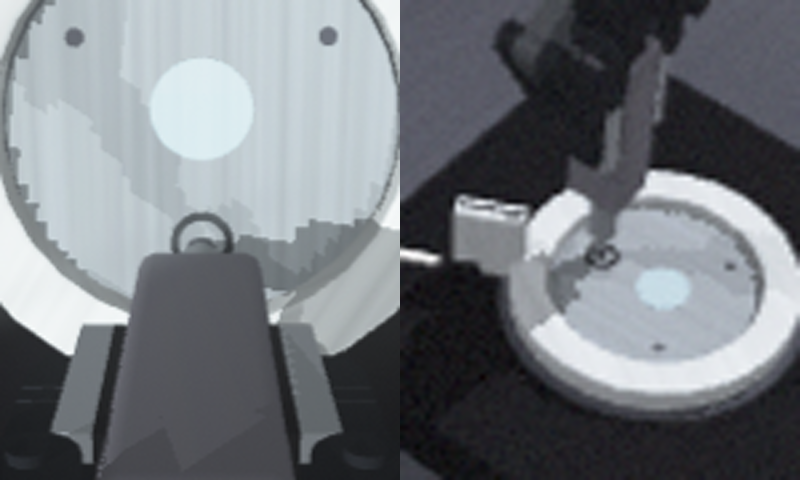

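```bash
python3 - <<'E'
from h import *
S=np.mean([cams.get_image('scene')[0].mean(2) for _ in range(3)],0); s=observe()
A=np.load('s6.npy').mean(2); print(s['time_s'],proj('scene',[s['position']*[1,1,0]+[0,0,.0535],[.5239,.1188,.0535]]).round(1))
print(A[200:216,344:362].astype(int)); print(S[200:216,344:362].astype(int))
E
```

```text
21.0667 [[352.  209.7]
 [352.2 209.5]]
[[228 230 231 230 230 231 215 202 166 144 138 132 131 127 122 122 152 134]
 [232 229 229 229 233 213 154 138 133 137 146 153 161 173 175 178 180 180]
 [233 230 231 215 167 140 130 142 157 168 175 177 178 182 180 183 182 182]
 [235 235 214 159 131 143 158 174 179 178 179 177 178 180 179 182 182 181]
 [234 222 164 132 148 170 178 180 179 178 179 180 179 175 177 179 181 183]
 [222 166 141 157 172 178 177 177 181 182 179 178 181 177 178 179 180 184]
 [171 146 160 178 180 178 175 178 179 177 181 182 178 177 179 181 178 177]
 [143 157 166 179 181 179 132 117 117 141 171 179 181 179 178 178 182 179]
 [154 162 162 180 179 132 109 104 128 113  94 168 181 181 179 182 179 180]
 [160 161 170 176 177  91 160 145 143 169 122 114 171 183 180 180 181 182]
 [167 170 169 164 162  80 151 174 124 172 150  93 167 180 181 179 179 180]
 [167 168 168 168 167 112  81 129 131 115  70 129 175 180 177 178 181 179]
 [166 166 168 168 168 162 127 101  99  96 146 175 180 183 183 182 181 178]
 [165 168 169 168 171 169 166 159 158 156 175 180 181 183 182 182 195 210]
 [177 178 1
[... 640 characters left out ...]
178 176 180 180 177 178]
 [144 158 166 178 182 180 126 102 101 137 169 179 180 179 177 179 181 179]
 [152 159 163 178 179 131  87  96 100  82  87 167 179 179 181 180 167 165]
 [160 161 171 175 179  91  80  77  65 121 103 108 157 165 164 165 166 164]
 [166 167 167 126 114  53  92  98  81 152 136  84 150 163 163 164 165 163]
 [126 115 115 106 104  69  55 116 127 112  68 127 172 179 178 166 164 163]
 [109 108 107 107 106 102 118 103  98  96 147 176 183 181 180 179 177 165]
 [104 106 105 106 108 107 154 161 158 156 171 180 180 184 183 182 193 209]
 [115 119 120 121 122 168 170 171 167 166 175 177 176 180 181 190 211 215]
 [118 121 120 166 176 181 182 182 184 183 183 181 180 177 179 201 214 216]]
```

Call:
move_arm(
  jaw=[1.8,1.8,1.8,1.8,1.8,1.8,1.8,1.8,1.8,1.8,1.8,1.8],
  dp=[
    [0,0,0],
    [0,0,0],
    [0,0,0],
    [0,0,0],
    [0,0,0],
    [0,0,0],
    [0,0,0],
    [0,0,0],
    [0,0,0],
    [0,0,0],
    [0,0,0],
    [0,0,0],
  ],
  turn=[
    [0,0,0],
    [0,0,0],
    [0,0,0],
    [0,0,0],
    [0,0,0],
    [0,0,0],
    [0,0,0],
    [0,0,0],
    [0,0,0],
    [0,0,0],
    [0,0,0],
    [0,0,0],
  ],
)

```text
time_s: 22.07
position: [0.524, 0.1181, 0.1206]
tool_rot: [[0.992, 0.128, 0.0], [0.128, -0.992, 0.0], [0.0, -0.0, -1.0]]
ft_force: [-0.2, -0.9, 1.3]
grip_width: 0.0213
gripper_force: 44.7
```

Call:
move_arm(
  jaw=[1.8,1.8,1.8,1.8,1.8,1.8,1.8,1.8,1.8,1.8,1.8,1.8],
  dp=[
    [0,0,0],
    [0,0,0],
    [0,0,0],
    [0,0,0],
    [0,0,0],
    [0,0,0],
    [0,0,0],
    [0,0,0],
    [0,0,0],
    [0,0,0],
    [0,0,0],
    [0,0,0],
  ],
  turn=[
    [0,0,0],
    [0,0,0],
    [0,0,0],
    [0,0,0],
    [0,0,0],
    [0,0,0],
    [0,0,0],
    [0,0,0],
    [0,0,0],
    [0,0,0],
    [0,0,0],
    [0,0,0],
  ],
)

```text
time_s: 23.07
position: [0.524, 0.1181, 0.1206]
tool_rot: [[0.992, 0.128, -0.0], [0.128, -0.992, 0.0], [-0.0, -0.0, -1.0]]
ft_force: [-1.4, 0.2, 1.9]
grip_width: 0.0217
gripper_force: 44.8
```

```bash
python3 - <<'E'
from h import *
s=observe(); print(s['time_s'],s['position'],s['ft_force'],s['gripper_force']); print(ticket.close_job())
E
```

```text
23.0667 [0.52401956 0.11813455 0.12062066] [-1.38060802  0.18291363  1.8675443 ] 44.750733375549316
the job is handed in; nothing more can be done
None
```

I handed the job in at 23 s: the collar tab is within about 0.5° of the lock mark, and the gauge is held upright on the engraved spot (within about 1 mm), plunger in roughly 8–10 mm, steady for over 2 s; one slip on the way was that the open fingertips briefly pressed the stage at about 41 N while I was gripping the tab.

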